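# Seat the platen on the specimen grinder and turn it once round

## Task

Put the steel platen on the grinder's turntable: its hub goes over the spindle, and the platen must be worked round until the turntable's three drive pins drop into its holes and it lies flush, without turning the turntable away from where it stands. Then turn platen and turntable together (the red stud is there for that) one full turn in either direction to check that it runs freely, stop where the turntable started, and leave the other things on the bench where they are.

Things in the scene. Friction and masses are not known exactly. Their poses are not given: they have to be found in the camera images.
- grinder: low grey round housing of a specimen grinder, fixed to the worktop, 164 mm across, 36 mm high, with a low control box (32 mm high) on its +x side reaching 135 mm from the centre. Origin on the turntable's axis, level with the housing's underside, z up. On it turns an aluminium turntable, 124 mm across, its flat top 50 mm above this origin.
- spindle_tip (a point): top of the fixed-height steel spindle in the middle of the turntable: 16 mm diameter, rising 30 mm from the turntable's top, tip tapered. Round it, 33 mm from the axis and 120 degrees apart, stand three brass drive pins, 7 mm diameter, 8 mm high, tips tapered. The angle at which the pins stand differs every time and is not measured: look or feel for it.
- turntable (a joint): angle of the turntable about its upright axis since the start of the episode, rad, positive anticlockwise from above; always 0 at the start, whatever the angle of the pins; a full turn reads 6.28 or -6.28. Stiff bearing (0.30 N m): it stays where it is left; it turns on without a stop either way.
- platen: round steel platen, 130 mm across, 12 mm thick, 0.6 kg, lying flat on a black rubber mat (150x150 mm, 18 mm high). Origin at the centre of its underside, z up. Three through holes, 10 mm diameter, lie 33 mm from the centre at 0, 120 and 240 degrees from its x axis. Seated flush, its origin is 50 mm above the grinder's; resting on the pin tips, 58 mm.
- hub (a point): where to grip the platen's dark hub, on its axis, 34 mm above the platen's underside. The hub is 30 mm in diameter and stands 36 mm up from the plate (top 48 mm above the underside). Underneath opens its blind bore for the spindle: 18 mm diameter in the plate, 19 mm in the hub, 42 mm deep.
- stud (a point): where to push the red upright stud, on its axis, 30 mm above the platen's underside. The stud is 12 mm in diameter, stands at x = 52 mm, y = 0 of the platen, outward of the hole at 0 degrees, and its top is 48 mm above the underside.
- spanner: bystander: steel double-ended spanner, 200 mm long, 6 mm thick; origin at its underside
- tin_dish: bystander: shallow round tin dish, 94 mm across, 15 mm high; origin at its underside
- spare_wall_0: bystander: pale steel mould partition, 40x118x10 mm; origin at its underside
- funnel: bystander: blue plastic funnel, 84 mm across, 85 mm high; origin at its underside
- cube_0: bystander: grey mortar cube, 50 mm; origin at its underside

How it is judged:
On the way, in this order (a step that is already met when the one before it is completed fails the run):
1. the platen lies flush on the turntable (origin at most 52.5 mm above the grinder's, within 4 mm of the axis), with the turntable within 0.8 rad of where it stood (z of platen in the frame of grinder below 0.0525 m and horizontal distance between platen and grinder below 0.004 m and angle between platen's own z axis and vertical below 0.04 rad and value of joint turntable between -0.8 and 0.8 rad), for 0.2 s.
2. still flush, platen and turntable have made half a turn in either direction (z of platen in the frame of grinder below 0.0525 m and horizontal distance between platen and grinder below 0.004 m and angle between platen's own z axis and vertical below 0.04 rad and (value of joint turntable between 3 and 3.6 rad or value of joint turntable between -3.6 and -3 rad)).
3. still flush, they have made the full turn (turntable within 0.4 rad of 6.28 or -6.28) (z of platen in the frame of grinder below 0.0525 m and horizontal distance between platen and grinder below 0.004 m and angle between platen's own z axis and vertical below 0.04 rad and (value of joint turntable between 5.88 and 6.68 rad or value of joint turntable between -6.68 and -5.88 rad)), for 0.2 s.
At the end, for the whole second after the job is handed in: Platen flush on the turntable (origin at most 52.5 mm above the grinder's, within 4 mm of its axis, tilt under 0.04 rad); turntable one full turn from its start, either way, give or take 0.4 rad; all at rest (all of step 3 and velocity of joint turntable between -0.05 and 0.05 rad/s and linear speed of platen below 0.02 m/s); the robot touches nothing.
It fails at once if another thing on the bench is moved more than 30 mm (distance of any of spanner, tin_dish, spare_wall_0, funnel, cube_0 from where it was at the start of the episode above 0.03 m).
It also fails if it takes over 72 s, if anything falls off the work surface, if the arm or the gripper's body presses on something with over 40 N, if the wrist force passes 120 N, or if a joint passes its speed limit or range.

## Robot

A 6-joint arm with a two-finger parallel gripper is mounted at the origin on a cart in front of the work surface, level with it; the furniture and walls round the work are solid. World frame = base frame: x ahead of the robot, y to its left, z up, the work surface at z = 0. Lengths are in m, angles in rad, forces in N, time in s.
With the tool pointing down it reaches from about 0.25 to 0.775 m from the base axis. Payload 4 kg.
Tool frame: the origin (TCP) lies on the centre line of the jaws, within the pads' length; the fingertips stand 17 mm ahead of it and the grasp point (between the pads) lies 2 mm behind it (bot.tcp_to_tips is the distance from the TCP to the fingertips, in m); z points along the fingers, y is the line along which they close (so a half turn about z gives the same grasp; the last joint's range is limited). The gripper opens to 94 mm and grips with 3 to 60 N. Pads are 16 mm wide; open, the fingers measure 119 mm over their backs; the gripper's body (75 mm by 177 mm) begins 78 mm behind the grasp point.
Start: joints at [-1.278, 0.087, 1.371, -0, 1.684, -0.103], TCP at [0.212, -0.507, 0.223] pointing down, gripper open.
Joint ranges: [-3.1, 3.1], [-0.76, 2.03], [0.27, 2.55], [-1.08, 4.22], [0.17, 2.65], [-2.57, 2.57]. Speed limits (rad/s): [2.79, 2.79, 3.14, 3.14, 3.14, 3.14].

## Interface

Orientations are given as a unit quaternion [x, y, z, w].
In Python, from rig import readout, optics, bot gives the robot as it stands. The module is installed in compiled form; this text tells all that it offers.
- The arm moves only by the tool carry_out, never from a script. Its argument "plan" is a list of rows, each an object with "grip": the opening, from -1 (shut) to 1 (fully open); "offset": the shift along the world's x, y, z each as a share of 0.03 m, from -1 to 1, a list of three; "dr": the turn, a rotation vector about the world's x, y, z each as a share of 8 degrees, from -1 to 1, a list of three. A call has 1 to 5 rows; each row shifts and turns the commanded pose from where the row before left it; what a row does not reach is not made up. A row lasts 1/10 s, in which the tool goes at most 50 mm and 8.59 degrees, less where a joint would pass 70% of its speed; a pose out of reach is approached as far as the arm can. A call with a number of a shift or a turn outside -1 to 1 is refused whole. A call with a gripper value outside its range is refused whole. The fingers move at their own pace and stop on an object; "newtons" is the grip in N (left out, the last holds). Time passes only in rows, so rows that do not move let the fingers close. It gives the time, the measured TCP pose, the force, the opening and the grip force at its end, in the units of the state.
- readout.sense(): the state, without advancing time (a new reading comes with each control period).
- optics.grab_frame(name): name is "side" or "top" or "wrist"; returns a dict with "pixels" (384x512x3 uint8, red, green, blue), "depth" (384x512 float32, m along the optical axis (not along the pixel's ray), 0 where there is no reading), "mtx" (3x3 intrinsics, pixels), "pose" (4x4, takes a point from camera to world coordinates); the wrist camera has in their place "mount" (4x4, takes a point from camera to tool coordinates, whose origin is the TCP and whose axes are the flange's). Camera axes: x right, y up, looking along -z (the intrinsics and any distortion apply to the point x, -y, -z); pixel columns grow to the right and rows downward; lengths in m; the calibration is good to about 2 mm. A picture is of the moment at which its call begins: read the wrist's pose just before it.
- bot.job_done(): hands the job in; it is judged then, once.
The state is a dict: "t": time; "joint_pos": joint angles; "dq": joint speeds; "joint_torque": joint torques, N m; "tool_pos": TCP position; "ee_rot": TCP orientation; "contact_force": force on the tool from outside, world axes, zero at the start; "torque": the same for the moment, N m; "finger_gap": finger opening in m; "grip_force": force on a finger pad.
Only numpy, scipy, OpenCV 4.12 (cv2) and the standard library are available. Lean on these libraries where they do the work, as an engineer would, in place of code of your own. Each camera call takes 0.05 s, during which the arm holds its last target. There are 200 camera calls.

## Working session

There is one attempt and no reset: what is moved stays moved. The work goes in short steps, Python scripts to look and compute and a tool call to move; the robot and the scene stay as the last step left them, time stands still between calls to the robot, and variables do not carry over. Pictures are saved under pics/ and viewed, at most 10 in all, crops included, and the job is handed in when it is done.

Besides the shell and the picture viewer there is one more tool, called after "Emit:" by a JSON object that holds its "op" and its "data". carry_out: Moves the arm, as the interface text tells. Its arguments: {"type":"object","properties":{"plan":{"type":"array"},"newtons":{"type":"number"}},"required":["plan"]}

```bash
mkdir -p pics; cat > h.py <<'E'
import numpy as np, cv2
from rig import readout, optics, bot
from scipy.spatial.transform import Rotation as R
def grab(name):
    s=readout.sense(); f=optics.grab_frame(name)
    if 'pose' in f: T=f['pose']
    else:
        W=np.eye(4); W[:3,:3]=R.from_quat(s['ee_rot']).as_matrix(); W[:3,3]=s['tool_pos']; T=W@f['mount']
    return f['pixels'],f['depth'],f['mtx'],np.array(T)
def cloud(d,K,T):
    v,u=np.indices(d.shape); x=(u-K[0,2])/K[0,0]*d; y=-(v-K[1,2])/K[1,1]*d
    P=np.stack([x,y,-d,np.ones_like(d)],-1)@T.T
    P=P[...,:3]; P[d<=0]=np.nan; return P
def save(n,im): cv2.imwrite('pics/'+n+'.png',cv2.cvtColor(im,cv2.COLOR_RGB2BGR))
E
python3 - <<'E'
from h import *
for n in('top','side'):
    im,d,K,T=grab(n); save(n+'0',im); np.savez(n+'0.npz',im=im,d=d,K=K,T=T)
s=readout.sense(); print({k:np.round(v,3) for k,v in s.items()})
E
```

```text
{'t': np.float64(0.1), 'joint_pos': array([-1.278,  0.088,  1.372, -0.   ,  1.684, -0.103]), 'dq': array([ 0.001, -0.001, -0.005,  0.   ,  0.   , -0.   ]), 'joint_torque': array([ 2.0000e-03, -3.4125e+01, -3.0330e+01,  7.2000e-02,  3.0000e-02,
       -0.0000e+00]), 'tool_pos': array([ 0.212, -0.507,  0.221]), 'ee_rot': array([ 0.98 ,  0.197, -0.   , -0.001]), 'contact_force': array([-0.558, -0.243, -0.591]), 'torque': array([ 0.039,  0.009, -0.019]), 'grip_force': np.float64(0.0), 'finger_gap': np.float64(0.094)}
```

View pics/top0.png

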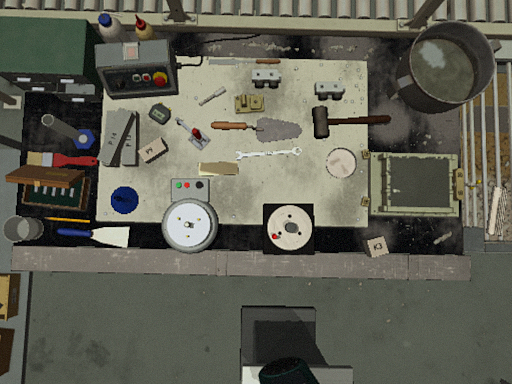

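View pics/side0.png

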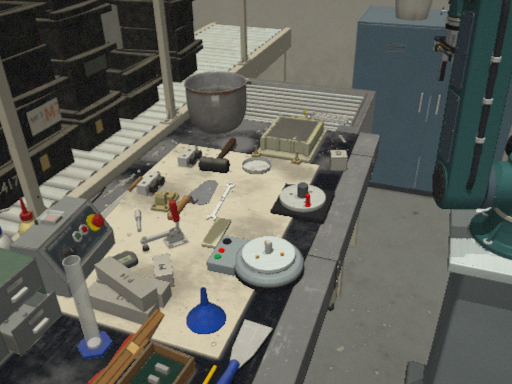

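The top view shows the grinder at pixel (190,226) and the platen on its mat at (290,228), with the stud at (275,237). The side view shows the same layout, and the space between the two is clear. Next I'll measure both from the depth data.

```bash
python3 - <<'E'
from h import *
for n in('top','side'):
    z=np.load(n+'0.npz'); P=cloud(z['d'],z['K'],z['T']); im=z['im'].astype(int)
    c={'top':[(290,228),(190,226),(201,170),(376,245),(124,200)],'side':[(303,198),(268,250)]}[n]
    for u,v in c: print(n,u,v,P[v,u].round(3))
    for (u,v),(z0,z1) in zip(c[:2],[((.024,.036)),((.046,.056))]):
        m=(P[...,2]>z0)&(P[...,2]<z1)&(np.hypot(*(P[...,:2]-P[v,u,:2]).transpose(2,0,1))<.1)
        q=P[m][:,:2].astype(np.float32); print(len(q),cv2.minEnclosingCircle(q),np.median(P[m],0).round(4))
    m=(im[...,0]>150)&(im[...,1]<60)&(im[...,2]<60)&(P[...,2]>.035)
    mm=m&(np.hypot(P[...,0]-P[c[0][1],c[0][0],0],P[...,1]-P[c[0][1],c[0][0],1])<.09)
    print('stud',mm.sum(),P[mm].mean(0).round(4),P[mm][:,2].max())
    print(z['T'].round(3).tolist())
print(np.round(optics.grab_frame('wrist')['mount'],3).tolist())
E
```

```text
top 290 228 [0.547 0.034 0.066]
top 190 226 [0.547 0.316 0.05 ]
top 201 170 [0.712 0.295 0.015]
top 376 245 [ 0.505 -0.211  0.053]
top 124 200 [0.616 0.507 0.046]
1426 ((0.5511783957481384, 0.03170742094516754), 0.06497727334499359) [0.5513 0.0324 0.0296]
1378 ((0.5521005988121033, 0.32092154026031494), 0.06188054755330086) [0.552  0.3202 0.0497]
stud 12 [0.5226 0.0769 0.0628] 0.07043852027163533
[[0.022, 0.995, -0.095, 0.544], [-1.0, 0.023, 0.009, 0.147], [0.011, 0.094, 0.995, 1.169], [0.0, 0.0, 0.0, 1.0]]
side 303 198 [0.54  0.047 0.031]
side 268 250 [0.547 0.327 0.058]
786 ((0.5476037263870239, 0.033566512167453766), 0.06748689711093903) [0.5433 0.0465 0.0294]
1381 ((0.54880690574646, 0.32306206226348877), 0.06386643648147583) [0.545  0.3295 0.0493]
stud 11 [0.5199 0.0797 0.0588] 0.06758171741529473
[[-0.94, 0.166, -0.298, 0.263], [-0.341, -0.494, 0.8, 1.142], [-0.015, 0.854, 0.521, 0.755], [0.0, 0.0, 0.0, 1.0]]
[[-0.0, 0.974, 0.228, 0.066], [1.0, -0.0, 0.0, -0.0], [0.0, 0.228, -0.974, -0.163], [0.0, 0.0, 0.0, 1.0]]
```

Emit:
{"op": "carry_out", "data": {"plan": [{"grip":1,"offset":[0.63,1,-0.05],"dr":[0,0,0]},{"grip":1,"offset":[0.63,1,-0.05],"dr":[0,0,0]},{"grip":1,"offset":[0.63,1,-0.05],"dr":[0,0,0]},{"grip":1,"offset":[0.63,1,-0.05],"dr":[0,0,0]},{"grip":1,"offset":[0.63,1,-0.05],"dr":[0,0,0]}]}}

```text
t: 0.65
tool_pos: [0.3069, -0.3561, 0.2146]
ee_rot: [0.981, 0.196, -0.0, -0.0]
contact_force: [0.1, 0.6, 0.0]
finger_gap: 0.0935
grip_force: 0.0
```

Emit:
{"op": "carry_out", "data": {"plan": [{"grip":1,"offset":[0.63,1,-0.05],"dr":[0,0,0]},{"grip":1,"offset":[0.63,1,-0.05],"dr":[0,0,0]},{"grip":1,"offset":[0.63,1,-0.05],"dr":[0,0,0]},{"grip":1,"offset":[0.63,1,-0.05],"dr":[0,0,0]},{"grip":1,"offset":[0.63,1,-0.05],"dr":[0,0,0]}]}}

```text
t: 1.15
tool_pos: [0.4014, -0.2061, 0.2072]
ee_rot: [0.98, 0.197, -0.0, -0.0]
contact_force: [1.4, -0.3, -0.0]
finger_gap: 0.094
grip_force: 0.0
```

Emit:
{"op": "carry_out", "data": {"plan": [{"grip":1,"offset":[0.63,1,-0.05],"dr":[0,0,0]},{"grip":1,"offset":[0.63,1,-0.05],"dr":[0,0,0]},{"grip":1,"offset":[0.63,1,-0.05],"dr":[0,0,0]},{"grip":1,"offset":[0.63,1,-0.05],"dr":[0,0,0]},{"grip":1,"offset":[0.63,1,-0.05],"dr":[0,0,0]}]}}

```text
t: 1.65
tool_pos: [0.4959, -0.0561, 0.1996]
ee_rot: [0.98, 0.197, -0.0, -0.0]
contact_force: [0.4, -0.4, 1.0]
finger_gap: 0.0937
grip_force: 0.0
```

Emit:
{"op": "carry_out", "data": {"plan": [{"grip":1,"offset":[0.63,1,-0.05],"dr":[0,0,0]},{"grip":1,"offset":[0.63,1,-0.05],"dr":[0,0,0]},{"grip":1,"offset":[0.63,1,-0.05],"dr":[0,0,0]},{"grip":1,"offset":[0,0,0],"dr":[0,0,0]},{"grip":1,"offset":[0,0,0],"dr":[0,0,0]}]}}

```text
t: 2.15
tool_pos: [0.552, 0.0328, 0.1948]
ee_rot: [0.98, 0.197, -0.001, 0.0]
contact_force: [-0.1, 0.1, -0.1]
finger_gap: 0.094
grip_force: 0.0
```

```bash
python3 - <<'E'
from h import *
im,d,K,T=grab('wrist'); save('w_pl',im); np.savez('w_pl.npz',im=im,d=d,K=K,T=T); print(K)
E
```

```text
[[343.20380197   0.         259.19986068]
 [  0.         343.20380197 200.04412301]
 [  0.           0.           1.        ]]
```

Emit:
{"op": "carry_out", "data": {"plan": [{"grip":1,"offset":[0,0.96,0.07],"dr":[0,0,0]},{"grip":1,"offset":[0,0.96,0.07],"dr":[0,0,0]},{"grip":1,"offset":[0,0.96,0.07],"dr":[0,0,0]},{"grip":1,"offset":[0,0.96,0.07],"dr":[0,0,0]},{"grip":1,"offset":[0,0.96,0.07],"dr":[0,0,0]}]}}

```text
t: 2.7
tool_pos: [0.552, 0.1758, 0.2065]
ee_rot: [0.981, 0.195, 0.0, 0.0]
contact_force: [-0.1, 0.3, -0.5]
finger_gap: 0.0942
grip_force: 0.0
```

Emit:
{"op": "carry_out", "data": {"plan": [{"grip":1,"offset":[0,0.96,0.07],"dr":[0,0,0]},{"grip":1,"offset":[0,0.96,0.07],"dr":[0,0,0]},{"grip":1,"offset":[0,0.96,0.07],"dr":[0,0,0]},{"grip":1,"offset":[0,0.96,0.07],"dr":[0,0,0]},{"grip":1,"offset":[0,0.96,0.07],"dr":[0,0,0]}]}}

```text
t: 3.2
tool_pos: [0.5525, 0.3198, 0.217]
ee_rot: [0.981, 0.195, 0.0, 0.0]
contact_force: [-0.6, -0.4, 1.2]
finger_gap: 0.0935
grip_force: 0.0
```

Emit:
{"op": "carry_out", "data": {"plan": [{"grip":1,"offset":[0,0,0],"dr":[0,0,0]},{"grip":1,"offset":[0,0,0],"dr":[0,0,0]}]}}

```text
t: 3.4
tool_pos: [0.5524, 0.3193, 0.2165]
ee_rot: [0.981, 0.196, -0.0, 0.001]
contact_force: [-0.7, 0.2, -0.3]
finger_gap: 0.0942
grip_force: 0.0
```

```bash
python3 - <<'E'
from h import *
im,d,K,T=grab('wrist'); np.savez('w_gr.npz',im=im,d=d,K=K,T=T); a=np.load('w_pl.npz')['im']
save('w_both',cv2.resize(np.hstack([a[:,60:452],im[:,60:452]]),None,fx=1,fy=1))
E
```

```text
(no output)
```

View pics/w_both.png

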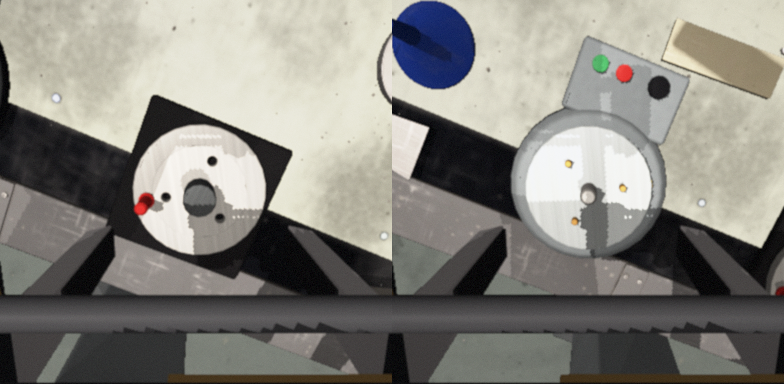

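Left half of the picture (platen): holes at crop (212,161), (166,197) and (220,217), hub at (200,197), stud base at (145,205). Right half (turntable): pins at (569,163), (623,187) and (574,221), spindle at (588,196).

```bash
cat >> h.py <<'E'
def proj(uv,K,T,z):
    uv=np.atleast_2d(np.asarray(uv,float)); D=np.c_[(uv[:,0]-K[0,2])/K[0,0],-(uv[:,1]-K[1,2])/K[1,1],-np.ones(len(uv))]@T[:3,:3].T
    return T[:3,3]+D*((z-T[2,3])/D[:,2])[:,None]
def cen(mask,seed,r=7):
    v,u=np.nonzero(mask); k=np.hypot(u-seed[0],v-seed[1])<r; return [u[k].mean(),v[k].mean(),k.sum()]
def circ3(p):
    A=np.c_[2*p[:,:2],np.ones(len(p))]; s=np.linalg.lstsq(A,(p[:,:2]**2).sum(1),rcond=None)[0]; return s[:2],np.sqrt(s[2]+s[0]**2+s[1]**2)
def rim(d,K,T,z0,c0,rlim):
    P=cloud(d,K,T); m=(abs(P[...,2]-z0)<.006)&(np.hypot(P[...,0]-c0[0],P[...,1]-c0[1])<rlim)
    c=max(cv2.findContours(m.astype(np.uint8),cv2.RETR_EXTERNAL,cv2.CHAIN_APPROX_NONE)[0],key=cv2.contourArea)[:,0].astype(float)
    p=proj(c,K,T,z0)
    for _ in range(4):
        o,r=circ3(p); e=abs(np.hypot(*(p[:,:2]-o).T)-r); p=p[e<max(.0008,1.5*np.median(e))]
    return o,r,len(p)
E
python3 - <<'E'
from h import *
z=np.load('w_pl.npz'); im,d,K,T=z['im'].astype(int),z['d'],z['K'],z['T']
dark=im.max(2)<90
q=np.array([cen(dark,s) for s in[(272,161),(226,197),(280,217)]]); p=proj(q[:,:2],K,T,.030)
print(q.round(1)); o,r=circ3(p); a=np.degrees(np.arctan2(*(p[:,:2]-o).T[::-1])); print('plat',o,r,a)
print('rim',rim(d,K,T,.030,(.55,.033),.075))
P=cloud(d,K,T);m=(im[...,0]>120)&(im[...,1]<60)&(P[...,2]>.05);print('stud',m.sum(),P[m].mean(0),P[m][:,2].max())
m=(P[...,2]>.060)&(P[...,2]<.08)&(im[...,0]<120)&(np.hypot(P[...,0]-.55,P[...,1]-.033)<.04);h=P[m];print('hub',m.sum(),cv2.minEnclosingCircle(h[:,:2].astype(np.float32)),np.median(h,0))
z=np.load('w_gr.npz'); im,d,K,T=z['im'].astype(int),z['d'],z['K'],z['T']
yel=(im[...,0]-im[...,2]>60)
q=np.array([cen(yel,s) for s in[(237,163),(291,187),(242,221)]]); p=proj(q[:,:2],K,T,.058)
print(q.round(1)); o,r=circ3(p); a=np.degrees(np.arctan2(*(p[:,:2]-o).T[::-1])); print('pins',o,r,a)
P=cloud(d,K,T)
print('rim',rim(d,K,T,.050,(.552,.321),.0635), 'z', np.nanmedian(P[150:240,220:300,2]))
m=(P[...,2]>.074)&(np.hypot(P[...,0]-.552,P[...,1]-.321)<.02);h=P[m];print('spindle',m.sum(),np.median(h,0),h.mean(0))
E
```

```text
[[271.7 160.5  56. ]
 [225.5 196.4  51. ]
 [279.4 217.8  70. ]]
plat [0.54883538 0.03181908] 0.0330673996807775 [   1.14113028  120.45727134 -119.44441121]
rim (array([0.54868966, 0.0314496 ]), np.float64(0.06409993524030429), 263)
stud 124 [0.52300851 0.07654644 0.06631141] 0.0688461468906113
hub 833 ((0.5487096309661865, 0.03145197778940201), 0.01491729449480772) [0.54923497 0.03131589 0.06670182]
[[235.8 163.4  37. ]
 [290.3 188.1  37. ]
 [242.2 221.1  36. ]]
pins [0.55038031 0.32149305] 0.03274949497705579 [ 58.09662975 -62.03564794 178.00955034]
rim (array([0.54993684, 0.32105069]), np.float64(0.06124568338993582), 350) z 0.05085578133631133
spindle 770 [0.56855733 0.32480879 0.32414962] [0.56374578 0.32468241 0.24885107]
```

Emit:
{"op": "carry_out", "data": {"plan": [{"grip":0.06,"offset":[-0.012,-0.959,-0.3],"dr":[0,0,0.841]},{"grip":0.06,"offset":[-0.012,-0.959,-0.3],"dr":[0,0,0.841]},{"grip":0.06,"offset":[-0.012,-0.959,-0.3],"dr":[0,0,0.841]},{"grip":0.06,"offset":[-0.012,-0.959,-0.3],"dr":[0,0,0.841]},{"grip":0.06,"offset":[-0.012,-0.959,-0.3],"dr":[0,0,0.841]}]}}

```text
t: 3.95
tool_pos: [0.5501, 0.1735, 0.1714]
ee_rot: [0.881, 0.473, 0.0, 0.0]
contact_force: [1.0, -0.6, -0.4]
finger_gap: 0.0574
grip_force: 0.0
```

Emit:
{"op": "carry_out", "data": {"plan": [{"grip":0.06,"offset":[-0.012,-0.959,-0.3],"dr":[0,0,0.841]},{"grip":0.06,"offset":[-0.012,-0.959,-0.3],"dr":[0,0,0.841]},{"grip":0.06,"offset":[-0.012,-0.959,-0.3],"dr":[0,0,0.841]},{"grip":0.06,"offset":[-0.012,-0.959,-0.3],"dr":[0,0,0.841]},{"grip":0.06,"offset":[-0.012,-0.959,-0.3],"dr":[0,0,0.841]}]}}

```text
t: 4.45
tool_pos: [0.5478, 0.0298, 0.1265]
ee_rot: [0.707, 0.708, -0.0, 0.0]
contact_force: [0.9, -0.9, 0.1]
finger_gap: 0.0499
grip_force: 0.0
```

Emit:
{"op": "carry_out", "data": {"plan": [{"grip":0.06,"offset":[0,0,0],"dr":[0,0,0]},{"grip":0.06,"offset":[0,0,0],"dr":[0,0,0]}]}}

```text
t: 4.65
tool_pos: [0.5481, 0.0313, 0.1266]
ee_rot: [0.709, 0.705, 0.0, -0.0]
contact_force: [-0.4, 0.9, -0.1]
finger_gap: 0.0497
grip_force: 0.0
```

Emit:
{"op": "carry_out", "data": {"plan": [{"grip":0.06,"offset":[0.007,0,-0.85],"dr":[0,0,0]},{"grip":0.06,"offset":[0.007,0,-0.85],"dr":[0,0,0]},{"grip":0.06,"offset":[0.006,0,-0.85],"dr":[0,0,0]},{"grip":0.06,"offset":[0,0,0],"dr":[0,0,0]},{"grip":-0.5,"offset":[0,0,0],"dr":[0,0,0]}], "newtons": 15}}

```text
t: 5.15
tool_pos: [0.5493, 0.0334, 0.0504]
ee_rot: [0.707, 0.707, 0.0, 0.0]
contact_force: [-0.3, -0.1, 0.3]
finger_gap: 0.0451
grip_force: 0.0
```

Emit:
{"op": "carry_out", "data": {"plan": [{"grip":-0.5,"offset":[0,0,0],"dr":[0,0,0]},{"grip":-0.5,"offset":[0,0,0],"dr":[0,0,0]},{"grip":-0.5,"offset":[0,0,0],"dr":[0,0,0]},{"grip":-0.5,"offset":[0,0,0],"dr":[0,0,0]}]}}

```text
t: 5.55
tool_pos: [0.5491, 0.0331, 0.0508]
ee_rot: [0.707, 0.707, 0.0, -0.0]
contact_force: [-2.6, 1.0, 5.1]
finger_gap: 0.03
grip_force: 15.0
```

Emit:
{"op": "carry_out", "data": {"plan": [{"grip":0.0,"offset":[0,0,0],"dr":[0,0,0]},{"grip":0.0,"offset":[0,0,0],"dr":[0,0,0]},{"grip":0.0,"offset":[0,-0.04,0],"dr":[0,0,-0.95]},{"grip":0.0,"offset":[0,0,0],"dr":[0,0,-0.95]},{"grip":0.0,"offset":[0,0,0],"dr":[0,0,-0.95]}]}}

```text
t: 6.05
tool_pos: [0.5494, 0.0314, 0.0496]
ee_rot: [0.835, 0.551, 0.0, 0.0]
contact_force: [0.6, 0.0, -0.2]
finger_gap: 0.047
grip_force: 0.0
```

Emit:
{"op": "carry_out", "data": {"plan": [{"grip":0.0,"offset":[0,0,0],"dr":[0,0,-0.95]},{"grip":0.0,"offset":[0,0,0],"dr":[0,0,-0.95]},{"grip":0.0,"offset":[0,0,0],"dr":[0,0,-0.95]},{"grip":0.0,"offset":[0,0,0],"dr":[0,0,-0.95]},{"grip":0.0,"offset":[0,0,0],"dr":[0,0,-0.95]}]}}

```text
t: 6.55
tool_pos: [0.5494, 0.0314, 0.0496]
ee_rot: [0.969, 0.249, 0.0, 0.0]
contact_force: [-0.2, 0.4, -0.7]
finger_gap: 0.0466
grip_force: 0.0
```

Emit:
{"op": "carry_out", "data": {"plan": [{"grip":0.0,"offset":[0,0,0],"dr":[0,0,-0.95]},{"grip":0.0,"offset":[0,0,0],"dr":[0,0,-0.95]},{"grip":0.0,"offset":[0,0,0],"dr":[0,0,-0.95]},{"grip":0.0,"offset":[0,0,0],"dr":[0,0,-0.8]},{"grip":0.0,"offset":[0,0,0],"dr":[0,0,0]}]}}

```text
t: 7.05
tool_pos: [0.5494, 0.0314, 0.0497]
ee_rot: [1.0, -0.0, 0.0, 0.0]
contact_force: [-0.1, 0.5, -0.9]
finger_gap: 0.0469
grip_force: 0.0
```

Emit:
{"op": "carry_out", "data": {"plan": [{"grip":-0.5,"offset":[0,0,0],"dr":[0,0,0]},{"grip":-0.5,"offset":[0,0,0],"dr":[0,0,0]},{"grip":-0.5,"offset":[0,0,0],"dr":[0,0,0]},{"grip":-0.5,"offset":[0,0,0],"dr":[0,0,0]}], "newtons": 50}}

```text
t: 7.45
tool_pos: [0.5493, 0.0317, 0.0499]
ee_rot: [1.0, -0.0, 0.0, -0.0]
contact_force: [0.5, 0.5, -0.7]
finger_gap: 0.0294
grip_force: 50.0
```

Emit:
{"op": "carry_out", "data": {"plan": [{"grip":-0.5,"offset":[0,0,0.5],"dr":[0,0,0]},{"grip":-0.5,"offset":[0,0,0.7],"dr":[0,0,0]},{"grip":-0.5,"offset":[0,0,0.8],"dr":[0,0,0]},{"grip":-0.5,"offset":[0,0,0.7],"dr":[0,0,0]},{"grip":-0.5,"offset":[0,0,0],"dr":[0,0,0]}]}}

```text
t: 7.95
tool_pos: [0.551, 0.0315, 0.1345]
ee_rot: [1.0, -0.0, 0.003, 0.0]
contact_force: [1.0, 0.4, -6.4]
finger_gap: 0.0291
grip_force: 50.0
```

```bash
python3 - <<'E'
from h import *
im,d,K,T=grab('wrist'); save('w_held',im); np.savez('w_held.npz',im=im,d=d,K=K,T=T); s=readout.sense(); print(s['tool_pos'],s['ee_rot'].round(4),s['contact_force'],s['torque'])
P=cloud(d,K,T); c=s['tool_pos']
m=(np.hypot(P[...,0]-c[0],P[...,1]-c[1])<.066)&(P[...,2]>.07)&(P[...,2]<.13);print(np.nanmedian(P[m],0)); 
q=P[m]; q=q[abs(q[:,2]-np.median(q[:,2]))<.006]; print(np.linalg.lstsq(np.c_[q[:,:2]-c[:2],np.ones(len(q))],q[:,2],rcond=None)[0])
zt=c[2]-.02; print('rim',rim(d,K,T,zt,c[:2],.075))
E
```

```text
[0.54987551 0.03150972 0.13220752] [ 1.0e+00 -3.0e-04  1.3e-03  2.0e-04] [-0.29723632  0.02108567 -7.95726704] [ 0.03943101  0.06315045 -0.03371455]
[0.57601355 0.03103347 0.11569548]
[ 0.00817199 -0.00022708  0.11548772]
rim (array([0.56047953, 0.03141583]), np.float64(0.055957361898968314), 169)
```

View pics/w_held.png

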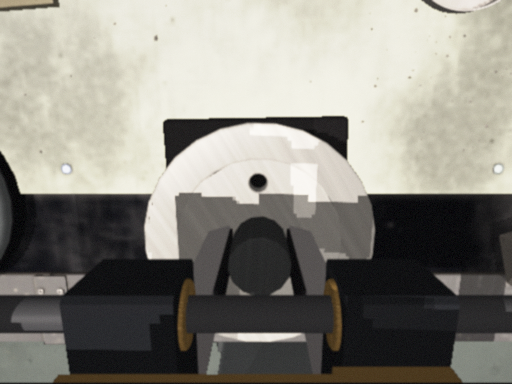

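The picture shows the platen held level, with the 0° hole at (258,182), the upper rim arc from (145,230) over (258,122) to (375,230), and the hub at about (260,255).

```bash
python3 - <<'E'
from h import *
z=np.load('w_held.npz'); im,d,K,T=z['im'].astype(int),z['d'],z['K'],z['T']; c=np.array([.5499,.0315,.1322])
P=cloud(d,K,T); m=(P[...,2]>.095)&(P[...,2]<.125); m[235:]=0; m=cv2.morphologyEx(m.astype(np.uint8),cv2.MORPH_CLOSE,np.ones((9,9)))
k=max(cv2.findContours(m,cv2.RETR_EXTERNAL,cv2.CHAIN_APPROX_NONE)[0],key=cv2.contourArea)[:,0].astype(float); k=k[k[:,1]<228]
h=cen(im.max(2)<70,(258,182),14); print(h)
for zt in(.112,.114,.1155):
    p=proj(k,K,T,zt)
    for _ in range(5):
        o,r=circ3(p); e=abs(np.hypot(*(p[:,:2]-o).T)-r); p=p[e<max(.0008,2*np.median(e))]
    hh=proj(h[:2],K,T,zt)[0,:2]
    print(zt,len(p),'centre-TCP mm',((o-c[:2])*1e3).round(2),r,'hole',((hh-o)*1e3).round(2),np.degrees(np.arctan2(*(hh-o)[::-1])),'from tcp',np.degrees(np.arctan2(*(hh-c[:2])[::-1])))
E
```

```text
[np.float64(257.5113636363636), np.float64(181.07954545454547), np.int64(176)]
0.112 230 centre-TCP mm [ 0.14 -0.16] 0.06516274094399425 hole [34.04  1.04] 1.748146701005297 from tcp 1.479236260587087
0.114 230 centre-TCP mm [ 0.85 -0.15] 0.06446153075023026 hole [33.68  1.03] 1.7481467010050902 from tcp 1.4485044079661227
0.1155 230 centre-TCP mm [ 1.38 -0.15] 0.06393562310490475 hole [33.4   1.02] 1.7481467010050873 from tcp 1.4258498839311502
```

Emit:
{"op": "carry_out", "data": {"plan": [{"grip":-0.5,"offset":[0,0.966,0],"dr":[0,0,0.709]},{"grip":-0.5,"offset":[0,0.966,0],"dr":[0,0,0.709]},{"grip":-0.5,"offset":[0,0.966,0],"dr":[0,0,0.709]},{"grip":-0.5,"offset":[0,0.966,0],"dr":[0,0,0.709]},{"grip":-0.5,"offset":[0,0.966,0],"dr":[0,0,0.709]}]}}

```text
t: 8.5
tool_pos: [0.5475, 0.1772, 0.128]
ee_rot: [0.969, 0.247, -0.003, 0.0]
contact_force: [0.3, 0.8, -6.3]
finger_gap: 0.0288
grip_force: 50.0
```

Emit:
{"op": "carry_out", "data": {"plan": [{"grip":-0.5,"offset":[0,0.966,0],"dr":[0,0,0.709]},{"grip":-0.5,"offset":[0,0.966,0],"dr":[0,0,0.709]},{"grip":-0.5,"offset":[0,0.966,0],"dr":[0,0,0.709]},{"grip":-0.5,"offset":[0,0.966,0],"dr":[0,0,0.709]},{"grip":-0.5,"offset":[0,0.966,0],"dr":[0,0,0.709]}]}}

```text
t: 9.0
tool_pos: [0.5477, 0.3218, 0.1277]
ee_rot: [0.879, 0.477, -0.003, -0.0]
contact_force: [0.4, -0.3, -6.5]
finger_gap: 0.0293
grip_force: 50.0
```

Emit:
{"op": "carry_out", "data": {"plan": [{"grip":-0.5,"offset":[0,0,0],"dr":[0,0,0]},{"grip":-0.5,"offset":[0,0,0],"dr":[0,0,0]},{"grip":-0.5,"offset":[0,0,0],"dr":[0,0,0]}]}}

```text
t: 9.3
tool_pos: [0.5485, 0.3203, 0.1291]
ee_rot: [0.88, 0.474, -0.002, 0.0]
contact_force: [-0.7, 0.9, -6.2]
finger_gap: 0.0299
grip_force: 50.0
```

```bash
python3 - <<'E'
from h import *
s=readout.sense(); print(s['tool_pos'],R.from_quat(s['ee_rot']).as_euler('ZYX',degrees=True),s['contact_force'],s['torque'],s['joint_pos'].round(3))
E
```

```text
[0.54851502 0.32025313 0.12908688] [  56.62202524    0.19947491 -179.93039682] [-0.73407862  0.88528732 -6.19574281] [-0.05376359 -0.06079154  0.02291762] [ 4.400e-01  3.120e-01  1.292e+00 -1.000e-03  1.541e+00  1.022e+00]
```

Emit:
{"op": "carry_out", "data": {"plan": [{"grip":-0.5,"offset":[0.067,0.034,-0.3],"dr":[0,0,0]},{"grip":-0.5,"offset":[0,0,-0.2],"dr":[0,0,0]},{"grip":-0.5,"offset":[0,0,0],"dr":[0,0,0]}]}}

```text
t: 9.6
tool_pos: [0.5503, 0.3212, 0.1137]
ee_rot: [0.88, 0.474, -0.002, -0.0]
contact_force: [-0.2, 0.1, -7.8]
finger_gap: 0.0295
grip_force: 50.0
```

Emit:
{"op": "carry_out", "data": {"plan": [{"grip":-0.5,"offset":[0,0,-0.1],"dr":[0,0,0]},{"grip":-0.5,"offset":[0,0,-0.1],"dr":[0,0,0]}]}}

```text
t: 9.8
tool_pos: [0.5515, 0.3223, 0.1101]
ee_rot: [0.88, 0.475, 0.0, 0.0]
contact_force: [-0.3, -0.3, -6.2]
finger_gap: 0.0299
grip_force: 50.0
```

Emit:
{"op": "carry_out", "data": {"plan": [{"grip":-0.5,"offset":[0,0,-0.1],"dr":[0,0,0]}]}}

```text
t: 9.9
tool_pos: [0.5513, 0.3223, 0.1071]
ee_rot: [0.88, 0.475, 0.0, 0.0]
contact_force: [-1.4, -0.4, -6.6]
finger_gap: 0.0292
grip_force: 50.0
```

Emit:
{"op": "carry_out", "data": {"plan": [{"grip":-0.5,"offset":[0,0,-0.15],"dr":[0,0,0]},{"grip":-0.5,"offset":[0,0,0],"dr":[0,0,0]}]}}

```text
t: 10.1
tool_pos: [0.5508, 0.3223, 0.1014]
ee_rot: [0.88, 0.475, -0.001, -0.0]
contact_force: [0.5, -1.3, -6.6]
finger_gap: 0.0294
grip_force: 50.0
```

Emit:
{"op": "carry_out", "data": {"plan": [{"grip":-0.5,"offset":[0,0,-0.15],"dr":[0,0,0]},{"grip":-0.5,"offset":[0,0,0],"dr":[0,0,0]}]}}

```text
t: 10.3
tool_pos: [0.5509, 0.3223, 0.0971]
ee_rot: [0.88, 0.475, -0.001, 0.0]
contact_force: [-1.3, 0.4, -7.1]
finger_gap: 0.0295
grip_force: 50.0
```

Emit:
{"op": "carry_out", "data": {"plan": [{"grip":-0.5,"offset":[0,0,-0.1],"dr":[0,0,0]},{"grip":-0.5,"offset":[0,0,0],"dr":[0,0,0]}]}}

```text
t: 10.5
tool_pos: [0.5509, 0.3223, 0.0944]
ee_rot: [0.88, 0.475, -0.0, 0.0]
contact_force: [-1.0, -1.4, -7.1]
finger_gap: 0.0292
grip_force: 50.0
```

Emit:
{"op": "carry_out", "data": {"plan": [{"grip":-0.5,"offset":[0,0,-0.1],"dr":[0,0,0]},{"grip":-0.5,"offset":[0,0,0],"dr":[0,0,0]}]}}

```text
t: 10.7
tool_pos: [0.551, 0.3222, 0.0915]
ee_rot: [0.88, 0.475, -0.0, 0.0]
contact_force: [-2.3, -0.5, -7.1]
finger_gap: 0.0295
grip_force: 50.0
```

Emit:
{"op": "carry_out", "data": {"plan": [{"grip":-0.5,"offset":[0,0,-0.1],"dr":[0,0,0]},{"grip":-0.5,"offset":[0,0,0],"dr":[0,0,0]}]}}

```text
t: 10.9
tool_pos: [0.551, 0.3222, 0.0885]
ee_rot: [0.88, 0.475, -0.0, 0.0]
contact_force: [-2.8, -2.2, -6.7]
finger_gap: 0.0293
grip_force: 50.0
```

Emit:
{"op": "carry_out", "data": {"plan": [{"grip":-0.5,"offset":[0,0,-0.05],"dr":[0,0,0]},{"grip":-0.5,"offset":[0,0,0],"dr":[0,0,0]}]}}

```text
t: 11.1
tool_pos: [0.551, 0.3222, 0.0872]
ee_rot: [0.88, 0.475, -0.0, 0.0]
contact_force: [-2.6, -2.7, -6.2]
finger_gap: 0.0296
grip_force: 50.0
```

Emit:
{"op": "carry_out", "data": {"plan": [{"grip":-0.5,"offset":[-0.02,-0.02,-0.07],"dr":[0,0,0]},{"grip":-0.5,"offset":[0,0,-0.05],"dr":[0,0,0]},{"grip":-0.5,"offset":[0,0,0],"dr":[0,0,0]}]}}

```text
t: 11.4
tool_pos: [0.5509, 0.3221, 0.0836]
ee_rot: [0.88, 0.475, 0.0, -0.0]
contact_force: [-1.7, -1.6, -6.9]
finger_gap: 0.0293
grip_force: 50.0
```

Emit:
{"op": "carry_out", "data": {"plan": [{"grip":-0.5,"offset":[0,0,-0.05],"dr":[0,0,0]},{"grip":-0.5,"offset":[0,0,0],"dr":[0,0,0]}]}}

```text
t: 11.6
tool_pos: [0.551, 0.3221, 0.0823]
ee_rot: [0.88, 0.475, 0.0, -0.0]
contact_force: [-0.9, -0.5, -7.1]
finger_gap: 0.0297
grip_force: 50.0
```

Emit:
{"op": "carry_out", "data": {"plan": [{"grip":-0.5,"offset":[0,0,-0.04],"dr":[0,0,0]},{"grip":-0.5,"offset":[0,0,0],"dr":[0,0,0]}]}}

```text
t: 11.8
tool_pos: [0.551, 0.3221, 0.0819]
ee_rot: [0.88, 0.475, 0.001, -0.0]
contact_force: [-1.3, -0.3, -3.4]
finger_gap: 0.0292
grip_force: 50.0
```

Emit:
{"op": "carry_out", "data": {"plan": [{"grip":-0.15,"offset":[0,0,0],"dr":[0,0,0]},{"grip":-0.15,"offset":[0,0,0],"dr":[0,0,0]},{"grip":-0.15,"offset":[0,0,0],"dr":[0,0,0]}]}}

```text
t: 12.1
tool_pos: [0.5519, 0.3224, 0.0829]
ee_rot: [0.88, 0.475, 0.002, 0.0]
contact_force: [-0.0, 0.6, -0.3]
finger_gap: 0.04
grip_force: 0.0
```

```bash
python3 - <<'E'
from h import *
im,d,K,T=grab('wrist'); save('w_seat',im); np.savez('w_seat.npz',im=im,d=d,K=K,T=T)
P=cloud(d,K,T); c=readout.sense()['tool_pos']
r=np.hypot(P[...,0]-.5505,P[...,1]-.3213); q=P[(r>.02)&(r<.064)&(abs(P[...,2]-.065)<.012)]
print(len(q),np.median(q,0)); print(np.linalg.lstsq(np.c_[q[:,:2]-c[:2],np.ones(len(q))],q[:,2],rcond=None)[0])
q=P[(r>.075)&(r<.081)]; print('housing',np.nanmedian(q[:,2]))
t=grab('top'); P=cloud(*t[1:]); r=np.hypot(P[...,0]-.5505,P[...,1]-.3213); q=P[(r>.03)&(r<.06)&(P[...,2]<.09)&(P[...,2]>.05)];print('top',len(q),np.median(q,0))
E
```

```text
21626 [0.56864953 0.3469767  0.06300411]
[-9.25501587e-05 -1.32285001e-03  6.31067002e-02]
housing 0.03239019439372387
top 295 [0.55285909 0.28067319 0.06191867]
```

View pics/w_seat.png

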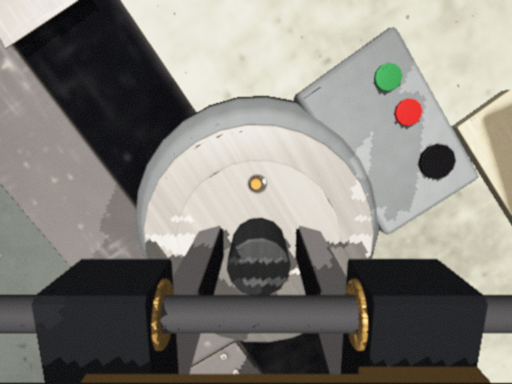

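The drive pin shows inside the hole at (256,184), and the plate top reads about 62.5 mm, so the platen is flush. I'll re-grip hard and turn anticlockwise.

Emit:
{"op": "carry_out", "data": {"plan": [{"grip":-0.5,"offset":[-0.025,0,0],"dr":[0,0,0]},{"grip":-0.5,"offset":[0,0,0],"dr":[0,0,0]},{"grip":-0.5,"offset":[0,0,0],"dr":[0,0,0]}], "newtons": 60}}

```text
t: 12.5
tool_pos: [0.5504, 0.3217, 0.0815]
ee_rot: [0.88, 0.475, 0.001, 0.0]
contact_force: [0.5, -1.0, 0.2]
finger_gap: 0.0292
grip_force: 60.0
```

Emit:
{"op": "carry_out", "data": {"plan": [{"grip":-0.5,"offset":[0,0,0],"dr":[0,0,0.4]},{"grip":-0.5,"offset":[0,0,0],"dr":[0,0,0.8]},{"grip":-0.5,"offset":[0,0,0],"dr":[0,0,0.9]},{"grip":-0.5,"offset":[0,0,0],"dr":[0,0,0.9]},{"grip":-0.5,"offset":[0,0,0],"dr":[0,0,0.5]}]}}

```text
t: 13.0
tool_pos: [0.5498, 0.3216, 0.0815]
ee_rot: [0.738, 0.675, -0.0, 0.0]
contact_force: [-0.1, -0.7, 1.7]
finger_gap: 0.0293
grip_force: 60.0
```

```bash
python3 - <<'E'
from h import *
im,d,K,T=grab('wrist'); s=readout.sense(); print(s['torque'],s['contact_force'],R.from_quat(s['ee_rot']).as_euler('ZYX',degrees=True))
a=np.load('w_seat.npz')['im']
for i in(a,im):
    i=i.astype(int); print(cen((i[...,0]-i[...,2]>60),(257,184),25), cen(i.max(2)<70,(257,184),18))
E
```

```text
[-0.21301357  0.02050819 -0.0900586 ] [-0.58209119 -1.20269752  2.40202135] [ 8.49179868e+01  2.05134571e-02 -1.79992981e+02]
[np.float64(255.62295081967213), np.float64(183.27868852459017), np.int64(122)] [np.float64(nan), np.float64(nan), np.int64(0)]
[np.float64(261.55555555555554), np.float64(180.63888888888889), np.int64(108)] [np.float64(nan), np.float64(nan), np.int64(0)]h.py:19: RuntimeWarning: Mean of empty slice.
  v,u=np.nonzero(mask); k=np.hypot(u-seed[0],v-seed[1])<r; return [u[k].mean(),v[k].mean(),k.sum()]
  ret = ret.dtype.type(ret / rcount)
```

Emit:
{"op": "carry_out", "data": {"plan": [{"grip":-0.5,"offset":[0,0,0],"dr":[0,0,0.8]},{"grip":-0.5,"offset":[0,0,0],"dr":[0,0,0.9]},{"grip":-0.5,"offset":[0,0,0],"dr":[0,0,0.9]},{"grip":-0.5,"offset":[0,0,0],"dr":[0,0,0.9]},{"grip":-0.5,"offset":[0,0,0],"dr":[0,0,0.9]}]}}

```text
t: 13.55
tool_pos: [0.5498, 0.3214, 0.0815]
ee_rot: [0.5, 0.866, -0.0, 0.0]
contact_force: [-1.4, -0.6, 2.3]
finger_gap: 0.0294
grip_force: 60.0
```

Emit:
{"op": "carry_out", "data": {"plan": [{"grip":-0.5,"offset":[0,0,0],"dr":[0,0,0.9]},{"grip":-0.5,"offset":[0,0,0],"dr":[0,0,0.9]},{"grip":-0.5,"offset":[0,0,0],"dr":[0,0,0.9]},{"grip":-0.5,"offset":[0,0,0],"dr":[0,0,0.9]},{"grip":-0.5,"offset":[0,0,0],"dr":[0,0,0.9]}]}}

```text
t: 14.05
tool_pos: [0.5499, 0.3212, 0.0816]
ee_rot: [0.208, 0.978, -0.0, -0.0]
contact_force: [0.2, -2.4, 2.2]
finger_gap: 0.0293
grip_force: 60.0
```

Emit:
{"op": "carry_out", "data": {"plan": [{"grip":-0.5,"offset":[0,0,0],"dr":[0,0,0.9]},{"grip":-0.5,"offset":[0,0,0],"dr":[0,0,0.9]},{"grip":-0.5,"offset":[0,0,0],"dr":[0,0,0.9]},{"grip":-0.5,"offset":[0,0,0],"dr":[0,0,0.9]},{"grip":-0.5,"offset":[0,0,0],"dr":[0,0,0.9]}]}}

```text
t: 14.55
tool_pos: [0.5501, 0.3213, 0.0815]
ee_rot: [-0.105, 0.994, -0.0, 0.0]
contact_force: [-0.3, -1.1, 1.6]
finger_gap: 0.0295
grip_force: 60.0
```

Emit:
{"op": "carry_out", "data": {"plan": [{"grip":-0.5,"offset":[0,0,0],"dr":[0,0,0.9]},{"grip":-0.5,"offset":[0,0,0],"dr":[0,0,0.9]},{"grip":-0.5,"offset":[0,0,0],"dr":[0,0,0.9]},{"grip":-0.5,"offset":[0,0,0],"dr":[0,0,0.9]},{"grip":-0.5,"offset":[0,0,0],"dr":[0,0,0.9]}]}}

```text
t: 15.05
tool_pos: [0.5501, 0.3214, 0.0815]
ee_rot: [-0.407, 0.913, -0.0, -0.0]
contact_force: [0.4, -1.7, 1.5]
finger_gap: 0.0293
grip_force: 60.0
```

Emit:
{"op": "carry_out", "data": {"plan": [{"grip":-0.5,"offset":[0,0,0],"dr":[0,0,0.9]},{"grip":-0.5,"offset":[0,0,0],"dr":[0,0,0.3]},{"grip":-0.5,"offset":[0,0,0],"dr":[0,0,0]}]}}

```text
t: 15.35
tool_pos: [0.5501, 0.3214, 0.0816]
ee_rot: [-0.48, 0.877, -0.0, -0.0]
contact_force: [0.4, -2.8, 1.9]
finger_gap: 0.0293
grip_force: 60.0
```

```bash
python3 - <<'E'
from h import *
im,d,K,T=grab('wrist'); save('w_half',im); s=readout.sense(); print(s['torque'],s['contact_force'],R.from_quat(s['ee_rot']).as_euler('ZYX',degrees=True),s['joint_pos'][5])
i=im.astype(int); print(cen((i[...,0]-i[...,2]>60),(257,184),25))
E
```

```text
[-0.24017452  0.0258044  -0.06677982] [ 0.20230178 -2.2351352   3.03114025] [-1.22636375e+02 -1.70763568e-02 -1.79968638e+02] -2.131816298645116
[np.float64(261.1595744680851), np.float64(180.18085106382978), np.int64(94)]
```

View pics/w_half.png

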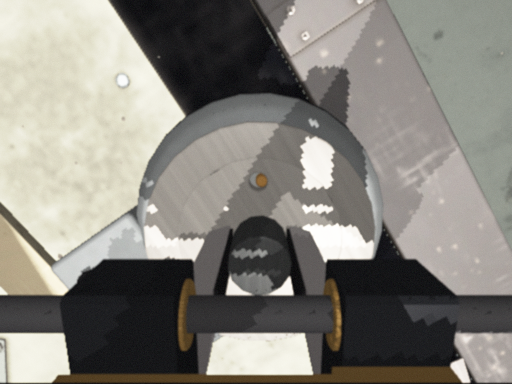

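The pin is still at (261,180), so nothing slipped and half a turn is done. I'll release, wind back and re-grip.

Emit:
{"op": "carry_out", "data": {"plan": [{"grip":-0.15,"offset":[0,0,0],"dr":[0,0,0]},{"grip":-0.15,"offset":[0,0,0],"dr":[0,0,0]},{"grip":-0.15,"offset":[0,0,0.03],"dr":[0,0,0]},{"grip":-0.15,"offset":[0,0,0],"dr":[0,0,-0.5]},{"grip":-0.15,"offset":[0,0,0],"dr":[0,0,-1]}]}}

```text
t: 15.9
tool_pos: [0.5497, 0.3221, 0.0819]
ee_rot: [-0.384, 0.923, 0.0, -0.0]
contact_force: [0.5, -0.2, 0.4]
finger_gap: 0.04
grip_force: 0.0
```

Emit:
{"op": "carry_out", "data": {"plan": [{"grip":-0.15,"offset":[0,0,0],"dr":[0,0,-1]},{"grip":-0.15,"offset":[0,0,0],"dr":[0,0,-1]},{"grip":-0.15,"offset":[0,0,0],"dr":[0,0,-1]},{"grip":-0.15,"offset":[0,0,0],"dr":[0,0,-1]},{"grip":-0.15,"offset":[0,0,0],"dr":[0,0,-1]}]}}

```text
t: 16.4
tool_pos: [0.5497, 0.3221, 0.0819]
ee_rot: [-0.045, 0.999, 0.0, -0.0]
contact_force: [-0.8, 0.4, 0.2]
finger_gap: 0.0401
grip_force: 0.0
```

Emit:
{"op": "carry_out", "data": {"plan": [{"grip":-0.15,"offset":[0,0,0],"dr":[0,0,-1]},{"grip":-0.15,"offset":[0,0,0],"dr":[0,0,-1]},{"grip":-0.15,"offset":[0,0,0],"dr":[0,0,-1]},{"grip":-0.15,"offset":[0,0,0],"dr":[0,0,-1]},{"grip":-0.15,"offset":[0,0,0],"dr":[0,0,-1]}]}}

```text
t: 16.9
tool_pos: [0.5497, 0.3221, 0.0819]
ee_rot: [0.299, 0.954, 0.0, -0.0]
contact_force: [-0.1, -0.2, 0.2]
finger_gap: 0.0402
grip_force: 0.0
```

Emit:
{"op": "carry_out", "data": {"plan": [{"grip":-0.15,"offset":[0,0,0],"dr":[0,0,-1]},{"grip":-0.15,"offset":[0,0,0],"dr":[0,0,-1]},{"grip":-0.15,"offset":[0,0,0],"dr":[0,0,-1]},{"grip":-0.15,"offset":[0,0,0],"dr":[0,0,-1]},{"grip":-0.15,"offset":[0,0,0],"dr":[0,0,-1]}]}}

```text
t: 17.4
tool_pos: [0.5497, 0.3221, 0.0819]
ee_rot: [0.608, 0.794, -0.0, -0.0]
contact_force: [-0.1, -0.1, -0.0]
finger_gap: 0.0399
grip_force: 0.0
```

Emit:
{"op": "carry_out", "data": {"plan": [{"grip":-0.15,"offset":[0,0,0],"dr":[0,0,-1]},{"grip":-0.15,"offset":[0,0,0],"dr":[0,0,-1]},{"grip":-0.15,"offset":[0,0,0],"dr":[0,0,-1]},{"grip":-0.15,"offset":[0,0,0],"dr":[0,0,-1]},{"grip":-0.15,"offset":[0,0,0],"dr":[0,0,-1]}]}}

```text
t: 17.9
tool_pos: [0.5497, 0.3221, 0.0819]
ee_rot: [0.843, 0.538, -0.0, -0.0]
contact_force: [-0.0, 0.3, -0.7]
finger_gap: 0.04
grip_force: 0.0
```

Emit:
{"op": "carry_out", "data": {"plan": [{"grip":-0.15,"offset":[0,0,0],"dr":[0,0,-1]},{"grip":-0.15,"offset":[0,0,0],"dr":[0,0,0]},{"grip":-0.15,"offset":[0,0,0],"dr":[0,0,0]}]}}

```text
t: 18.2
tool_pos: [0.5497, 0.322, 0.0819]
ee_rot: [0.876, 0.482, -0.0, -0.0]
contact_force: [0.1, -0.0, 0.4]
finger_gap: 0.04
grip_force: 0.0
```

Emit:
{"op": "carry_out", "data": {"plan": [{"grip":-0.5,"offset":[0,0,0],"dr":[0,0,0]},{"grip":-0.5,"offset":[0,0,0],"dr":[0,0,0]},{"grip":-0.5,"offset":[0,0,0],"dr":[0,0,0]},{"grip":-0.5,"offset":[0,0,0],"dr":[0,0,0.5]},{"grip":-0.5,"offset":[0,0,0],"dr":[0,0,0.9]}]}}

```text
t: 18.7
tool_pos: [0.5502, 0.3219, 0.0821]
ee_rot: [0.825, 0.566, 0.0, -0.0]
contact_force: [0.9, 1.1, -1.3]
finger_gap: 0.0294
grip_force: 60.0
```

Emit:
{"op": "carry_out", "data": {"plan": [{"grip":-0.5,"offset":[0,0,0],"dr":[0,0,0.9]},{"grip":-0.5,"offset":[0,0,0],"dr":[0,0,0.9]},{"grip":-0.5,"offset":[0,0,0],"dr":[0,0,0.9]},{"grip":-0.5,"offset":[0,0,0],"dr":[0,0,0.9]},{"grip":-0.5,"offset":[0,0,0],"dr":[0,0,0.9]}]}}

```text
t: 19.2
tool_pos: [0.5499, 0.3219, 0.082]
ee_rot: [0.609, 0.793, 0.0, -0.0]
contact_force: [0.8, 0.3, 0.4]
finger_gap: 0.0295
grip_force: 60.0
```

Emit:
{"op": "carry_out", "data": {"plan": [{"grip":-0.5,"offset":[0,0,0],"dr":[0,0,0.9]},{"grip":-0.5,"offset":[0,0,0],"dr":[0,0,0.9]},{"grip":-0.5,"offset":[0,0,0],"dr":[0,0,0.9]},{"grip":-0.5,"offset":[0,0,0],"dr":[0,0,0.9]},{"grip":-0.5,"offset":[0,0,0],"dr":[0,0,0.9]}]}}

```text
t: 19.7
tool_pos: [0.5496, 0.3218, 0.0821]
ee_rot: [0.334, 0.943, -0.0, -0.0]
contact_force: [-0.3, -0.3, -0.4]
finger_gap: 0.0292
grip_force: 60.0
```

Emit:
{"op": "carry_out", "data": {"plan": [{"grip":-0.5,"offset":[0,0,0],"dr":[0,0,0.9]},{"grip":-0.5,"offset":[0,0,0],"dr":[0,0,0.9]},{"grip":-0.5,"offset":[0,0,0],"dr":[0,0,0.9]},{"grip":-0.5,"offset":[0,0,0],"dr":[0,0,0.9]},{"grip":-0.5,"offset":[0,0,0],"dr":[0,0,0.9]}]}}

```text
t: 20.2
tool_pos: [0.5495, 0.3214, 0.0821]
ee_rot: [0.027, 1.0, -0.0, -0.001]
contact_force: [-1.1, -0.7, 0.2]
finger_gap: 0.0294
grip_force: 60.0
```

Emit:
{"op": "carry_out", "data": {"plan": [{"grip":-0.5,"offset":[0,0,0],"dr":[0,0,0.9]},{"grip":-0.5,"offset":[0,0,0],"dr":[0,0,0.9]},{"grip":-0.5,"offset":[0,0,0],"dr":[0,0,0.9]},{"grip":-0.5,"offset":[0,0,0],"dr":[0,0,0.9]},{"grip":-0.5,"offset":[0,0,0],"dr":[0,0,0.9]}]}}

```text
t: 20.7
tool_pos: [0.5496, 0.3211, 0.082]
ee_rot: [-0.284, 0.959, -0.0, -0.001]
contact_force: [-0.4, -2.3, 0.5]
finger_gap: 0.0295
grip_force: 60.0
```

Emit:
{"op": "carry_out", "data": {"plan": [{"grip":-0.5,"offset":[0,0,0],"dr":[0,0,0.9]},{"grip":-0.5,"offset":[0,0,0],"dr":[0,0,0.9]},{"grip":-0.5,"offset":[0,0,0],"dr":[0,0,0.9]},{"grip":-0.5,"offset":[0,0,0],"dr":[0,0,0.7]},{"grip":-0.5,"offset":[0,0,0],"dr":[0,0,0]}]}}

```text
t: 21.2
tool_pos: [0.5497, 0.321, 0.082]
ee_rot: [-0.499, 0.867, -0.0, -0.001]
contact_force: [0.4, -3.3, -0.1]
finger_gap: 0.0292
grip_force: 60.0
```

```bash
python3 - <<'E'
from h import *
im,d,K,T=grab('wrist'); s=readout.sense(); print(s['torque'],s['contact_force'],R.from_quat(s['ee_rot']).as_euler('ZYX',degrees=True),s['joint_pos'][5])
i=im.astype(int); print(cen((i[...,0]-i[...,2]>60),(257,184),25))
E
```

```text
[-0.28798225 -0.06128111  0.08764277] [-0.06042276 -2.15754651  0.48781145] [-1.20211571e+02 -9.02770891e-02 -1.79995335e+02] -2.1740891357282934
[np.float64(nan), np.float64(nan), np.int64(0)]h.py:19: RuntimeWarning: Mean of empty slice.
  v,u=np.nonzero(mask); k=np.hypot(u-seed[0],v-seed[1])<r; return [u[k].mean(),v[k].mean(),k.sum()]
  ret = ret.dtype.type(ret / rcount)
```

Emit:
{"op": "carry_out", "data": {"plan": [{"grip":-0.1,"offset":[0,0,0],"dr":[0,0,0]},{"grip":-0.1,"offset":[0,0,0],"dr":[0,0,0]},{"grip":-0.1,"offset":[0,0,0],"dr":[0,0,0]},{"grip":-0.1,"offset":[0,0,0.3],"dr":[0,0,0]},{"grip":-0.1,"offset":[0,0,0.9],"dr":[0,0,0]}]}}

```text
t: 21.75
tool_pos: [0.548, 0.3212, 0.1153]
ee_rot: [-0.499, 0.867, 0.0, -0.003]
contact_force: [0.3, -0.6, -0.5]
finger_gap: 0.0421
grip_force: 0.0
```

Emit:
{"op": "carry_out", "data": {"plan": [{"grip":-0.1,"offset":[0,0,1],"dr":[0,0,0]},{"grip":-0.1,"offset":[0,0,1],"dr":[0,0,0]},{"grip":-0.1,"offset":[0,0,1],"dr":[0,0,0]},{"grip":-0.1,"offset":[0,0,1],"dr":[0,0,0]},{"grip":-0.1,"offset":[0,0,0],"dr":[0,0,0]}]}}

```text
t: 22.25
tool_pos: [0.5518, 0.323, 0.2453]
ee_rot: [-0.499, 0.867, -0.0, 0.006]
contact_force: [0.6, -0.2, 0.3]
finger_gap: 0.0423
grip_force: 0.0
```

```bash
python3 - <<'E'
from h import *
im,d,K,T=grab('wrist'); save('w_end',im); np.savez('w_end.npz',im=im,d=d,K=K,T=T)
P=cloud(d,K,T); i=im.astype(int)
m=(i[...,0]>110)&(i[...,1]<60)&(np.hypot(P[...,0]-.55,P[...,1]-.321)<.075)&(P[...,2]>.085); q=P[m].mean(0); print('stud',m.sum(),q,np.degrees(np.arctan2(q[1]-.3213,q[0]-.5502)))
r=np.hypot(P[...,0]-.5502,P[...,1]-.3213); q=P[(r>.02)&(r<.062)&(abs(P[...,2]-.065)<.012)]
print(len(q),np.median(q,0)); print(np.linalg.lstsq(np.c_[q[:,:2]-[.5502,.3213],np.ones(len(q))],q[:,2],rcond=None)[0])
pm=(i[...,0]-i[...,2]>60)&(i[...,1]>80)&(r<.045); n,l,st,ce=cv2.connectedComponentsWithStats(pm.astype(np.uint8))
for k in range(1,n):
    if st[k,4]>15: p=proj(ce[k],K,T,.058)[0]; print(ce[k],st[k,4],p,np.degrees(np.arctan2(p[1]-.3213,p[0]-.5502)))
s=readout.sense(); print(s['tool_pos'],s['t'])
E
```

```text
stud 45 [0.49916646 0.31765753 0.09681288] -175.91749120844162
9892 [0.54879119 0.31621226 0.06308588]
[-0.00142246 -0.00012964  0.0630615 ]
[233.72413793 164.4137931 ] 29 [0.56587252 0.29271747 0.058     ] -61.26293313557725
[289.48484848 165.39393939] 33 [0.51699688 0.32217393 0.058     ] 178.49228999336896
[260.62068966 211.65517241] 29 [0.56718907 0.34994173 0.058     ] 59.32537178626273
[370.04651163 309.76744186] 43 [0.51753661 0.51226224 0.058     ] 99.70630195040776
[370.60784314 329.35294118] 51 [0.52796201 0.53539306 0.058     ] 95.93008447383066
[0.55103405 0.32252016 0.24205389] 22.3
```

View pics/w_end.png

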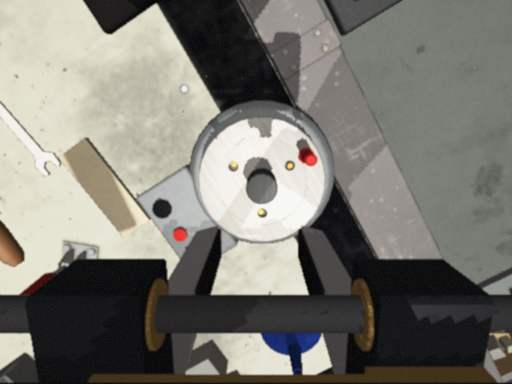

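The final view shows the platen flush, with pins in the holes at (234,164), (289,165) and (261,212) and the stud at (310,158). The pins stand within about 1° of their starting angle, and the gripper is well clear.

```bash
python3 -c "
from rig import bot
print(bot.job_done())"
```

```text
the job is handed in; nothing more can be done
None
```

The platen is seated flush on the three drive pins, and platen and turntable were turned one full turn anticlockwise, ending within about 1° of the start. I turned it by gripping the hub, in two half-turn strokes, instead of pushing the red stud. The gripper is clear, no contact with the other things on the bench was seen (I did not re-measure their positions), and the job was handed in at about 22 s with no verdict returned.

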